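Release the inspection slide and run it to the red stop

ROBOT

A 7-joint arm with a two-finger parallel gripper is mounted at the origin on the work surface. World frame = base frame: x ahead of the robot, y to its left, z up, the work surface at z = 0. Lengths are in m, angles in rad, forces in N, time in s.
With the tool pointing down it reaches from about 0.4 to 0.875 m from the base axis. Payload 4.4 kg.
Tool frame: the origin (TCP) lies midway between the tips of the shut fingers; the grasp point (between the pads) lies bot.hold_point_z behind it (bot.hold_point_z is the distance from the TCP to the grasp point, in m); z points along the fingers, y is the line along which they close (so a half turn about z gives the same grasp; the last joint's range is limited). The gripper opens to 85 mm and grips with 20 to 120 N. Pads are 22 mm wide; open, the fingers measure 114 mm over their backs; the gripper's body (76 mm by 85 mm) begins 54 mm behind the grasp point. The pads swing forward as they close: fully open they stand 13 mm farther back than shut.
Start: joints at [-1.316, 0.628, 0.038, 1.517, -0.027, 0.996, -0.02], TCP at [0.205, 0.617, 0.193] pointing down, gripper open.
Joint ranges: [-3.06, 3.06], [-0.37, 2.12], [-1.25, 1.32], [0.18, 2.47], [-1.1, 4.24], [0.23, 1.98], [-2.94, 2.94]. Speed limits (rad/s): [2.57, 2.57, 3.14, 3.14, 3.14, 3.14, 3.14].

INTERFACE

Orientations are given as a unit quaternion [w, x, y, z].
In Python, from plant import bot gives the robot as it stands. The module is installed in compiled form; this text tells all that it offers.
- The arm moves only by the tool send_rows, never from a script. Its argument "rows" is a list of rows, each an object of numbers: "claw": the finger opening in mm, from 0 to 85.4; "tx", "ty", "tz": the shift along the world's x, y, z in mm; "wx", "wy", "wz": the turn, a rotation vector about the world's x, y, z in degrees. In form: [{"claw": .., "tx": .., "ty": .., "tz": .., "wx": .., "wy": .., "wz": ..}, ...]. A call has 1 to 5 rows; each row shifts and turns the commanded pose from where the row before left it; what a row does not reach is not made up. A row lasts 1/12 s, in which the tool goes at most 41.7 mm and 7.16 degrees, less where a joint would pass 70% of its speed; a pose out of reach is approached as far as the arm can. A call is refused whole if a number of a shift passes 41.7 or a number of a turn 7.16, either way. A call with a gripper value outside its range is refused whole. The fingers move at their own pace and stop on an object; the grip force is fixed at half the most. Time passes only in rows, so rows that do not move let the fingers close. It gives the time, the measured TCP pose, the force, the opening and the grip force at its end, in the units of the state.
- bot.get_state(): the state, without advancing time (a new reading comes with each control period).
- bot.get_image(name): name is "scene" or "side" or "wrist"; returns the picture (400x640x3 uint8, red, green, blue); there is no depth.
- bot.get_calibration(name): a dict with "fx", "fy", "cx", "cy" (pixels), "D" ([k1, k2, p1, p2, k3] as OpenCV has them; the pictures are not rectified), "camera_from_world" (4x4, takes a point from world to camera coordinates). Camera axes: x right, y up, looking along -z (the intrinsics and any distortion apply to the point x, -y, -z); pixel columns grow to the right and rows downward; lengths in m; the calibration is good to about 2 mm. A picture is of the moment at which its call begins: read the wrist's pose just before it. get_calibration takes no time and is no camera call; for the wrist camera it gives the pose at the moment of the call.
- bot.sign_off(): hands the job in; it is judged then, once.
The state is a dict: "t": time; "q": joint angles; "joint_velocities": joint speeds; "tau": joint torques, N m; "eef_pos": TCP position; "tcp_rot": TCP orientation; "wrist_force": force on the tool from outside, world axes, zero at the start; "torque": the same for the moment, N m; "width": finger opening in m; "finger_force": force on a finger pad.
Only numpy, scipy, OpenCV 4.12 (cv2) and the standard library are available. Lean on these libraries where they do the work, as an engineer would, in place of code of your own. Each camera call takes 0.05 s, during which the arm holds its last target. There are 200 camera calls.

TASK

On the blue mat stands an inspection slide with a circuit board on its carriage: with the fingertips, press down the yellow pad in the carriage's middle to free its brake and, keeping it pressed, push the carriage along the rail until it rests against the red stop. Then let the pad spring back up so that the carriage is locked there, and take the hand away. Do not force the carriage along while its brake grips, do not press much harder than the pad needs, and leave the tools, the jar and the reel beside it where they are.

Things in the scene. Friction and masses are not known exactly. Their poses are not given: they have to be found in the camera images.
- rail: Fixed aluminium rail on the blue mat (the mat is 3 mm thick; the work surface is z = 0), 60 mm wide (70 at its foot), 340 mm long, 20 mm high. Origin: centre of its underside, 3 mm above the work surface. Its y axis runs along the rail, its z axis is up. It stands anywhere on the mat's middle, turned up to 0.5 rad.
- slide (a joint): Position of the carriage along the rail's +y axis, in m; 0 at the rail's middle. Free of the brake it moves against about 1 to 2 N; with the brake on it is held with about 18 to 28 N. The carriage is a black block 60 mm across the rail, 80 mm along it, its top 34 mm above the work surface; an aluminium tray with a small green circuit board is fixed to its +x side (reaching 85 mm from the rail's centre line, top at 39 mm). The carriage cannot be lifted off.
- carriage_mid (a point): Centre of the carriage on the rail's centre line, 23 mm above the work surface. The carriage's ends are 40 mm from it along the rail, so it is 48 mm from a stop's origin when carriage and stop touch.
- release (a joint): How far the yellow pad is pressed down, in m: about 0 at rest (brake on), 0.006 fully down. A spring holds it up: it starts to yield at about 8 N and is fully down at about 11 N. The brake is free from 0.001 down and grips again as soon as the pad is let up.
- thumb_pad: Yellow plastic pad in the middle of the carriage, 44 mm across the rail and 56 mm along it, 7 mm thick, with a ridge 4 mm wide and 6 mm high across each of its two ends along the rail (a trough 48 mm long between them, for a fingertip to push against). It rides with the carriage and moves straight down when pressed. Axes as the rail's; origin on the pad's vertical axis, 15 mm below its flat upper face.
- pad_top (a point): Centre of the yellow pad's flat upper face, between the ridges: 49 mm above the work surface at rest, 43 mm when fully pressed.
- red_stop: Red plastic stop block fixed across the rail near one of its ends (which end varies, and so does its place along the rail), 16 mm along the rail, 64 mm across it with a foot reaching 54 mm to the rail's -x side; its top is 39 mm above the work surface. Origin: on the rail's centre line, 3 mm above the work surface, at the middle of the block's 16 mm. It does not move.
- grey_stop: The same block in grey, near the other end of the rail: not the one to go to. Origin as for the red one.
- tweezers: Loose steel tweezers, 124 x 15 x 8 mm, lying beside the rail. Leave alone.
- screwdriver: Loose orange-handled screwdriver, 160 mm long, lying beside the rail. Leave alone.
- flux_jar: Loose small amber jar with a white cap, 44 mm wide, 32 mm high, standing beside the rail. Leave alone.
- brush: Loose white cleaning brush, 130 x 16 x 10 mm, lying beside the rail. Leave alone.
- solder_reel: Loose blue reel, 44 mm wide, 24 mm high, standing beside the rail. Leave alone.
Mind the look-alikes: they are no part of the job. There is more than one size of the red_stop; the job needs the smallest.

How it is judged:
By the outcome, as a careful person would: the job done as asked, in the order asked, and still so for the second after the job is handed in, with the robot touching nothing.
It also fails if it takes over 38 s, if anything falls off the work surface, if the arm or the gripper's body presses on something with over 40 N, if the wrist force passes 120 N, or if a joint passes its speed limit or range.

## Working session

There is one attempt and no reset: what is moved stays moved. The work goes in short steps, Python scripts to look and compute and a tool call to move; the robot and the scene stay as the last step left them, time stands still between calls to the robot, and variables do not carry over. Pictures are saved under pics/ and viewed, at most 10 in all, crops included, and the job is handed in when it is done.

Besides the shell and the picture viewer there is one more tool, called after "Call:" as a command line: name --argument value ..., lists and objects as JSON in quotes. send_rows: Moves the arm, as the interface text tells. Its arguments: {"type":"object","properties":{"rows":{"type":"array"}},"required":["rows"]}

```bash
mkdir -p pics
python3 - <<'E'
from plant import bot
import cv2,numpy as np
for n in("scene","side"):
    cv2.imwrite(f"pics/{n}0.png",bot.get_image(n)[:,:,::-1])
    c=bot.get_calibration(n);print(n,{k:np.round(v,3).tolist() for k,v in c.items()})
s=bot.get_state();print(s["t"],s["eef_pos"],s["tcp_rot"],s["wrist_force"],s["width"],bot.hold_point_z)
E
```

```text
scene {'fx': 397.186, 'fy': 397.186, 'cx': 319.258, 'cy': 198.174, 'D': [-0.083, 0.0, 0.0, 0.0, 0.0], 'camera_from_world': [[-0.331, 0.944, 0.013, 0.136], [-0.78, -0.281, 0.559, 0.354], [0.531, 0.175, 0.829, -1.211], [0.0, 0.0, 0.0, 1.0]]}
side {'fx': 361.15, 'fy': 361.15, 'cx': 318.417, 'cy': 199.384, 'D': [0.007, 0.0, 0.0, 0.0, 0.0], 'camera_from_world': [[0.938, -0.347, 0.015, -0.456], [0.256, 0.72, 0.645, -0.184], [-0.234, -0.601, 0.764, -0.953], [0.0, 0.0, 0.0, 1.0]]}
0.1 [0.20472703 0.61626111 0.19169148] [-1.49778964e-04  1.59730121e-01  9.87160357e-01 -8.33921074e-04] [-0.72955482  0.26410129 -0.27431931] 0.08546071221565225 0.0187
```

View pics/scene0.png

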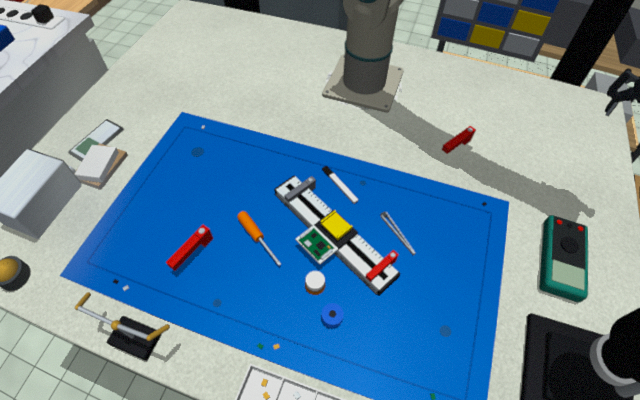

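View pics/side0.png

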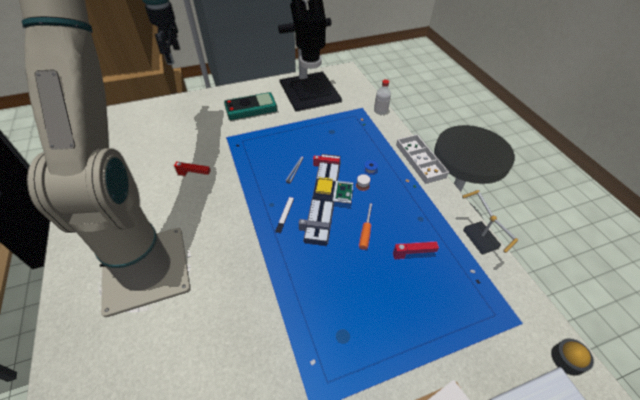

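The scene view shows three red blocks: (382,265) on the rail, (190,247) loose on the mat and larger, and (459,139) off the mat. The one on the rail fits, because it lies across the rail's end. The grey stop is at (300,188), the yellow pad at (337,224) and the tray at (317,243). I'll confirm with an enlarged crop and measure.

```bash
cat > h.py <<'E'
import cv2,numpy as np
from plant import bot
def ray(c,uv):
    K=np.array([[c["fx"],0,c["cx"]],[0,c["fy"],c["cy"]],[0,0,1]])
    p=cv2.undistortPoints(np.array([[uv]],float),K,np.array(c["D"],float))[0,0]
    T=np.array(c["camera_from_world"]);R=T[:3,:3]
    return -R.T@T[:3,3],R.T@np.array([p[0],-p[1],-1])
def plane(c,uv,z):
    o,d=ray(c,uv);return o+d*(z-o[2])/d[2]
def blobs(img,lo,hi,amin=30):
    m=cv2.inRange(cv2.cvtColor(img,cv2.COLOR_RGB2HSV),lo,hi)
    n,l,s,c=cv2.connectedComponentsWithStats(m)
    return [(s[i][:5].tolist(),c[i],cv2.minAreaRect(np.argwhere(l==i)[:,::-1].astype(np.float32))) for i in range(1,n) if s[i][4]>=amin]
Y=((22,120,90),(35,255,255));RED=((0,150,70),(5,255,255))
E
python3 - <<'E'
from h import *
for n in("scene","side"):
    im=cv2.imread(f"pics/{n}0.png")[:,:,::-1].copy();c=bot.get_calibration(n)
    for nm,r,z in(("Y",Y,.049),("R",RED,.034)):
        for s,ce,rc in blobs(im,*r):
            if n=="scene" and not(130<ce[0]<500 and 120<ce[1]<300): continue
            if n=="side" and not(170<ce[0]<450 and 140<ce[1]<260): continue
            pts=[plane(c,p,z) for p in cv2.boxPoints(rc)]
            print(n,nm,s,ce.round(1),plane(c,ce,z).round(3),"box m",[np.linalg.norm(pts[i]-pts[i+1]).round(3) for i in(0,1)])
im=cv2.imread("pics/scene0.png")[150:310,150:430]
im2=cv2.imread("pics/side0.png")[140:260,260:450]
a=cv2.resize(im,(800,457),interpolation=3);cv2.imwrite("pics/crop.png",a)
E
```

```text
scene Y [320, 210, 32, 29, 488] [335.4 224.4] [0.534 0.08  0.049] box m [np.float64(0.047), np.float64(0.066)]
scene R [442, 126, 33, 27, 272] [458.2 139.9] [0.171 0.305 0.034] box m [np.float64(0.129), np.float64(0.035)]
scene R [167, 226, 44, 43, 504] [188.7 247.7] [ 0.689 -0.203  0.034] box m [np.float64(0.111), np.float64(0.038)]
scene R [367, 251, 30, 29, 244] [380.  266.6] [0.592 0.199 0.034] box m [np.float64(0.087), np.float64(0.019)]
side Y [316, 177, 17, 17, 237] [324.  185.5] [0.533 0.081 0.049] box m [np.float64(0.049), np.float64(0.065)]
side R [175, 163, 34, 12, 241] [191.2 168.5] [0.166 0.302 0.034] box m [np.float64(0.105), np.float64(0.05)]
```

View pics/crop.png

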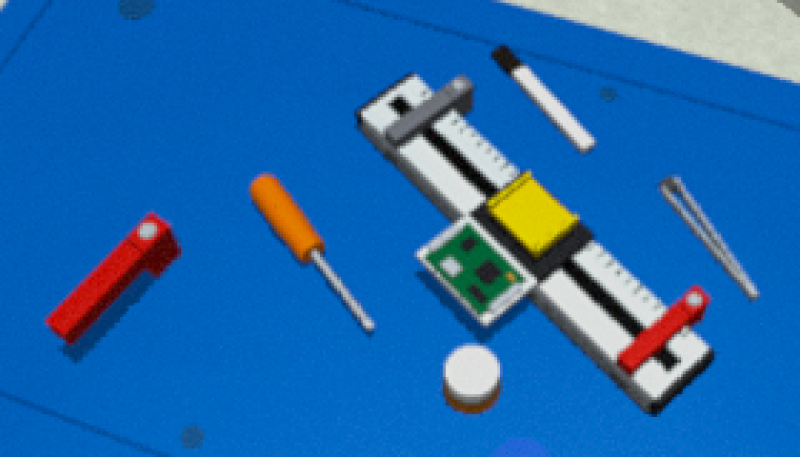

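The crop shows the red stop on the rail at crop (663,328), about 87 mm long with its foot, against 111 mm or more for the other two. It is the smallest and the target. The pad is at about (0.534, 0.080), and both views agree on it. Next I move above it with the fingers shut.

Call:
send_rows --rows '[{"claw":0,"tx":16,"ty":-26,"tz":0,"wx":0,"wy":0,"wz":0},{"claw":0,"tx":16,"ty":-26,"tz":0,"wx":0,"wy":0,"wz":0},{"claw":0,"tx":16,"ty":-26,"tz":0,"wx":0,"wy":0,"wz":0},{"claw":0,"tx":16,"ty":-26,"tz":0,"wx":0,"wy":0,"wz":0},{"claw":0,"tx":16,"ty":-26,"tz":0,"wx":0,"wy":0,"wz":0}]'

```text
t: 0.52
eef_pos: [0.2853, 0.4852, 0.1921]
tcp_rot: [-0.0, 0.16, 0.987, -0.0]
wrist_force: [1.2, 0.4, 0.6]
width: 0.0255
finger_force: 0.0
```

Call:
send_rows --rows '[{"claw":0,"tx":16,"ty":-26,"tz":0,"wx":0,"wy":0,"wz":-1},{"claw":0,"tx":16,"ty":-26,"tz":0,"wx":0,"wy":0,"wz":-1},{"claw":0,"tx":16,"ty":-26,"tz":0,"wx":0,"wy":0,"wz":-1},{"claw":0,"tx":16,"ty":-26,"tz":0,"wx":0,"wy":0,"wz":-1},{"claw":0,"tx":16,"ty":-26,"tz":0,"wx":0,"wy":0,"wz":-1}]'

```text
t: 0.93
eef_pos: [0.3653, 0.3553, 0.1923]
tcp_rot: [-0.0, 0.203, 0.979, -0.0]
wrist_force: [0.5, 0.5, -0.5]
width: -0.0001
finger_force: 0.0
```

Call:
send_rows --rows '[{"claw":0,"tx":16,"ty":-26,"tz":0,"wx":0,"wy":0,"wz":0},{"claw":0,"tx":16,"ty":-26,"tz":0,"wx":0,"wy":0,"wz":0},{"claw":0,"tx":16,"ty":-26,"tz":0,"wx":0,"wy":0,"wz":0},{"claw":0,"tx":16,"ty":-26,"tz":0,"wx":0,"wy":0,"wz":0},{"claw":0,"tx":16,"ty":-26,"tz":0,"wx":0,"wy":0,"wz":0}]'

```text
t: 1.35
eef_pos: [0.4452, 0.2254, 0.1923]
tcp_rot: [-0.0, 0.203, 0.979, -0.0]
wrist_force: [0.9, -0.2, 1.3]
width: 0.0003
finger_force: 0.0
```

Run:
```python
from h import *
s=bot.get_state();c=bot.get_calibration("wrist");im=bot.get_image("wrist")
cv2.imwrite("pics/w1.png",im[:,:,::-1])
print(s["t"],s["eef_pos"],s["tcp_rot"],s["wrist_force"],s["width"])
for nm,r,z in(("Y",Y,.049),("R",RED,.039)):
    for st,ce,rc in blobs(im,*r,200):
        print(nm,st,ce.round(1),plane(c,ce,z).round(4),[plane(c,p,z)[:2].round(3).tolist() for p in cv2.boxPoints(rc)])
```

```text
1.35 [0.44524226 0.22539291 0.19232296] [-2.41994852e-04  2.02561898e-01  9.79269417e-01 -1.67683056e-04] [ 0.85409788 -0.16533604  1.28667281] 0.00030211241571859437
Y [203, 283, 57, 42, 1913] [229.2 302. ] [0.5281 0.0814 0.049 ] [[0.541, 0.042], [0.497, 0.067], [0.52, 0.121], [0.565, 0.098]]
R [349, 253, 18, 52, 421] [358.4 269.7] [0.5519 0.2186 0.039 ] [[0.53, 0.217], [0.537, 0.233], [0.594, 0.211], [0.587, 0.194]]
```

View pics/w1.png

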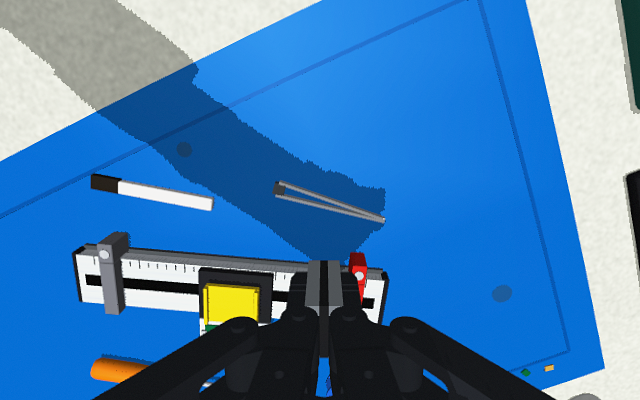

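The wrist view shows the pad at (229,302), the red stop at (358,270), the grey stop at (112,272), and the rail's top edge from (78,250) to (388,272). I'll work out the rail direction from that edge.

Run:
```python
from h import *
c=bot.get_calibration("wrist")
a=plane(c,(80,249),.023);b=plane(c,(387,272),.023);d=b-a;print(a,b,np.linalg.norm(d),np.degrees(np.arctan2(d[0],d[1])))
u=d/np.linalg.norm(d);x=np.array([u[1],-u[0],0]);mid=(a+b)/2+.03*x
im=cv2.imread("pics/w1.png")[:,:,::-1].copy()
pad=np.array([.5345,.0805,.049])
print("u",u,"mid",mid,"pad in rail",(pad-mid)@x,(pad-mid)@u)
for z in(.039,):
  for p in((349,253),(366,253),(350,295)): q=plane(c,p,z);print(p,(q-mid)@x,(q-mid)@u)
for p in ((205,284),(259,287),(205,321),(258,324)): q=plane(c,p,.055);print(p,(q-mid)@x,(q-mid)@u)
s=bot.get_state();print("goto",(pad-s["eef_pos"])*1000)
```

```text
[ 0.42029225 -0.06039491  0.023     ] [0.58070315 0.23538661 0.023     ] 0.3364793645694062 28.472260383638176
u [ 4.76733227e-01  8.79048025e-01 -1.64976391e-16] mid [0.52686914 0.07319385 0.023     ] pad in rail 0.0032248069895220214 0.010060339215606897
(349, 253) -0.057471858962650016 0.12248783416725931
(366, 253) -0.058861005708481046 0.1398800500762532
(350, 295) -0.007889775339794593 0.12867210259991047
(205, 284) -0.0186670474883024 -0.021212368825637557
(259, 287) -0.019856774605276968 0.033650889861273604
(205, 321) 0.02643892922211948 -0.02269944711195566
(258, 324) 0.0252899879760642 0.0334043695254961
goto [  85.21268603 -137.78020783 -143.49378012]
```

Call:
send_rows --rows '[{"claw":0,"tx":17,"ty":-29,"tz":0,"wx":0,"wy":0,"wz":-1},{"claw":0,"tx":18,"ty":-29,"tz":0,"wx":0,"wy":0,"wz":-1},{"claw":0,"tx":17,"ty":-29,"tz":0,"wx":0,"wy":0,"wz":-1},{"claw":0,"tx":18,"ty":-29,"tz":0,"wx":0,"wy":0,"wz":-1},{"claw":0,"tx":18,"ty":-30,"tz":0,"wx":0,"wy":0,"wz":-0.5}]'

```text
t: 1.82
eef_pos: [0.5332, 0.0798, 0.1923]
tcp_rot: [-0.0, 0.241, 0.971, -0.0]
wrist_force: [0.5, 0.5, 0.4]
width: -0.0002
finger_force: 0.0
```

Call:
send_rows --rows '[{"claw":0,"tx":0,"ty":0,"tz":-30,"wx":0,"wy":0,"wz":0},{"claw":0,"tx":0,"ty":0,"tz":-30,"wx":0,"wy":0,"wz":0},{"claw":0,"tx":0,"ty":0,"tz":-30,"wx":0,"wy":0,"wz":0},{"claw":0,"tx":0,"ty":0,"tz":-25,"wx":0,"wy":0,"wz":0},{"claw":0,"tx":0,"ty":0,"tz":0,"wx":0,"wy":0,"wz":0}]'

```text
t: 2.23
eef_pos: [0.5288, 0.0804, 0.073]
tcp_rot: [-0.004, 0.241, 0.971, -0.002]
wrist_force: [-1.0, -0.0, -0.2]
width: 0.0001
finger_force: 0.0
```

Run:
```python
from h import *
s=bot.get_state();print(s["t"],s["eef_pos"],s["tcp_rot"],s["wrist_force"])
ims=[]
for n in("wrist","scene"):
    im=bot.get_image(n);c=bot.get_calibration(n)
    if n=="scene":
        for st,ce,rc in blobs(im,*Y,20):print(ce,plane(c,ce,.049))
    ims.append(im if n=="wrist" else cv2.resize(im[180:300,270:430],(640,480),interpolation=2))
cv2.imwrite("pics/w2.png",cv2.resize(np.vstack(ims),(436,600))[:,:,::-1]) if 0 else cv2.imwrite("pics/w2.png",np.hstack([cv2.resize(i,(400,300)) for i in ims])[:,:,::-1])
```

```text
2.2333 [0.5287777  0.08035134 0.07301936] [-0.0044187   0.24092807  0.97053097 -0.00194293] [-0.97706227 -0.03411021 -0.24575926]
[530.34214619  22.16951788] [-0.47903001  0.4772272   0.049     ]
[486.67145422  35.87791741] [-0.32469751  0.33338039  0.049     ]
[335.52291667 224.49791667] [0.53430157 0.08053258 0.049     ]
[  6.25 272.7 ] [ 0.88708477 -0.54026002  0.049     ]
```

View pics/w2.png

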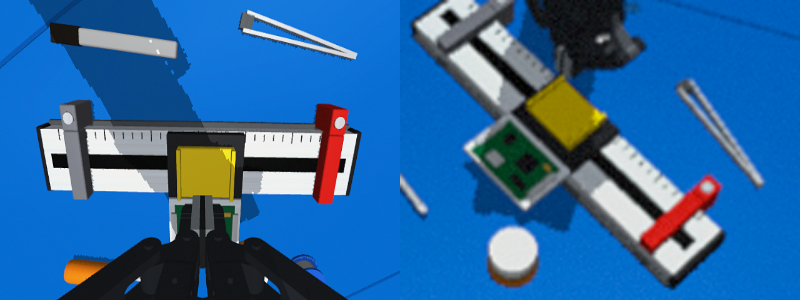

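The wrist panel shows the rail, both stops and the fingers over the pad. In the scene panel the fingertips look high, at (565,75). I'll check by projecting the TCP.

```bash
cat >> h.py <<'E'
def proj(c,P):
    T=np.array(c["camera_from_world"]);p=T[:3,:3]@P+T[:3,3]
    K=np.array([[c["fx"],0,c["cx"]],[0,c["fy"],c["cy"]],[0,0,1]])
    return cv2.projectPoints(np.array([[p[0],-p[1],-p[2]]]),np.zeros(3),np.zeros(3),K,np.array(c["D"],float))[0][0,0]
E
python3 - <<'E'
from h import *
s=bot.get_state();print(s["t"],s["eef_pos"],s["joint_velocities"])
c=bot.get_calibration("wrist");im=bot.get_image("wrist");print("tcp px wrist",proj(c,s["eef_pos"]))
for st,ce,rc in blobs(im,*Y,300): print(ce,rc[1])
c=bot.get_calibration("scene");im2=bot.get_image("scene");p=proj(c,s["eef_pos"]);print("scene",p)
cv2.circle(im2,tuple(p.astype(int)),1,(255,0,255),-1)
c=bot.get_calibration("wrist");p=proj(c,s["eef_pos"]);cv2.circle(im,tuple(p.astype(int)),3,(255,0,255),-1)
for u in((-.022,-.028),(.022,-.028),(.022,.028),(-.022,.028)):
    q=np.array([.5335,.079,.049])+u[0]*np.array([.885,-.466,0])+u[1]*np.array([.466,.885,0]);cv2.circle(im,tuple(proj(c,q).astype(int)),3,(0,255,255),-1)
cv2.imwrite("pics/w3.png",np.hstack([im[170:370,220:420].repeat(2,0).repeat(2,1),cv2.resize(im2[190:270,295:375],(400,400),interpolation=2)])[:,:,::-1])
E
```

```text
2.3333 [0.53234748 0.08086101 0.07715057] [-0.00332104 -0.04337143  0.00578708 -0.02914118  0.00266305 -0.00020924
  0.00142639]
tcp px wrist [323.75593917 242.84339509]
[325.00989778 222.13159176] (93.13782501220703, 71.15147399902344)
scene [336.5660115  217.17503536]
```

View pics/w3.png

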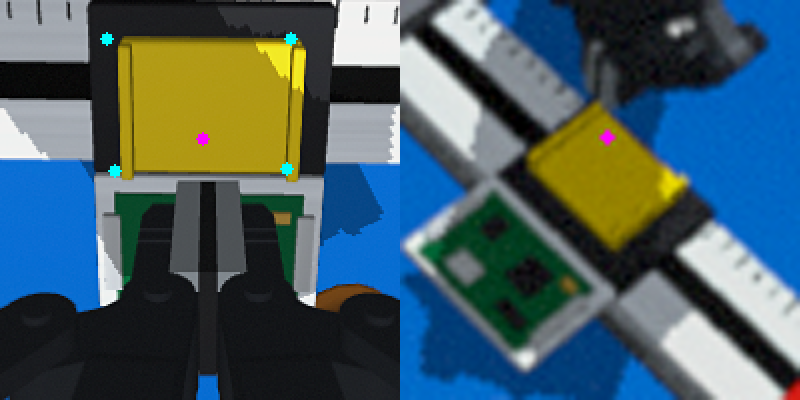

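The wrist view shows the visible tips at (324,261) and the scene view at about (336,211). Both are off from the projected TCP, in the sense of tips that sit higher. I'll triangulate.

Run:
```python
from h import *
R=[ray(bot.get_calibration(n),p) for n,p in(("wrist",(324,261)),("scene",(336,211)))]
A=[];b=[]
for o,d in R:
    d=d/np.linalg.norm(d);M=np.eye(3)-np.outer(d,d);A.append(M);b.append(M@o)
P,res,*_=np.linalg.lstsq(np.vstack(A),np.hstack(b),rcond=None);s=bot.get_state()
print(P,res**.5,s["eef_pos"],s["t"],s["width"])
```

```text
[0.53346511 0.0800999  0.10199749] [0.00210439] [0.53416152 0.08114252 0.07892118] 2.4333 -0.00018473770055297655
```

The tips are horizontally on the pad's centre and seem to be about 20 mm above the reported TCP. I'll come down gently by force.

Call:
send_rows --rows '[{"claw":0,"tx":0,"ty":0,"tz":-5,"wx":0,"wy":0,"wz":0},{"claw":0,"tx":0,"ty":0,"tz":-5,"wx":0,"wy":0,"wz":0},{"claw":0,"tx":0,"ty":0,"tz":-5,"wx":0,"wy":0,"wz":0},{"claw":0,"tx":0,"ty":0,"tz":0,"wx":0,"wy":0,"wz":0}]'

```text
t: 2.77
eef_pos: [0.5324, 0.0809, 0.062]
tcp_rot: [-0.0, 0.241, 0.971, -0.0]
wrist_force: [-1.1, -1.0, 0.3]
width: 0.0001
finger_force: 0.0
```

Call:
send_rows --rows '[{"claw":0,"tx":0,"ty":0,"tz":-3,"wx":0,"wy":0,"wz":0},{"claw":0,"tx":0,"ty":0,"tz":-3,"wx":0,"wy":0,"wz":0},{"claw":0,"tx":0,"ty":0,"tz":0,"wx":0,"wy":0,"wz":0}]'

```text
t: 3.02
eef_pos: [0.5326, 0.0808, 0.056]
tcp_rot: [-0.0, 0.241, 0.971, -0.0]
wrist_force: [0.6, 0.5, 0.7]
width: -0.0
finger_force: 0.0
```

Run:
```python
from h import *
s=bot.get_state();print(s["t"],s["eef_pos"],s["wrist_force"])
im=bot.get_image("wrist");im2=bot.get_image("scene");im3=bot.get_image("side")
cv2.imwrite("pics/w4.png",np.hstack([cv2.resize(im[170:370,220:420],(400,400)),cv2.resize(im2[190:270,295:375],(400,400),interpolation=2)])[:,:,::-1])
```

```text
3.0167 [0.53255377 0.08080002 0.05597484] [0.60411744 0.45533678 0.7264744 ]
```

View pics/w4.png

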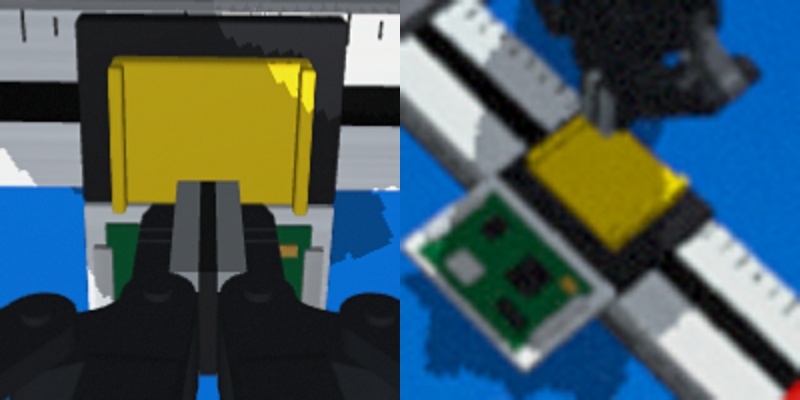

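The tips are still clear of the pad, at (605,130) in the scene panel, with no force felt. I continue down in small steps.

Call:
send_rows --rows '[{"claw":0,"tx":0,"ty":0,"tz":-2,"wx":0,"wy":0,"wz":0},{"claw":0,"tx":0,"ty":0,"tz":-2,"wx":0,"wy":0,"wz":0},{"claw":0,"tx":0,"ty":0,"tz":0,"wx":0,"wy":0,"wz":0}]'

```text
t: 3.42
eef_pos: [0.5327, 0.0808, 0.0522]
tcp_rot: [-0.0, 0.241, 0.971, -0.0]
wrist_force: [0.1, -0.0, 0.1]
width: 0.0003
finger_force: 0.0
```

Call:
send_rows --rows '[{"claw":0,"tx":0,"ty":0,"tz":-2,"wx":0,"wy":0,"wz":0},{"claw":0,"tx":0,"ty":0,"tz":0,"wx":0,"wy":0,"wz":0}]'

```text
t: 3.58
eef_pos: [0.5327, 0.0808, 0.0502]
tcp_rot: [-0.0, 0.241, 0.971, -0.0]
wrist_force: [-0.1, -0.0, 0.2]
width: 0.0001
finger_force: 0.0
```

Call:
send_rows --rows '[{"claw":0,"tx":0,"ty":0,"tz":-2,"wx":0,"wy":0,"wz":0},{"claw":0,"tx":0,"ty":0,"tz":0,"wx":0,"wy":0,"wz":0}]'

```text
t: 3.75
eef_pos: [0.5327, 0.0808, 0.0482]
tcp_rot: [-0.0, 0.241, 0.971, -0.0]
wrist_force: [-0.5, 0.6, -0.1]
width: 0.0002
finger_force: 0.0
```

Call:
send_rows --rows '[{"claw":0,"tx":0,"ty":0,"tz":-2,"wx":0,"wy":0,"wz":0},{"claw":0,"tx":0,"ty":0,"tz":0,"wx":0,"wy":0,"wz":0}]'

```text
t: 3.92
eef_pos: [0.5328, 0.0808, 0.0462]
tcp_rot: [-0.0, 0.241, 0.971, -0.0]
wrist_force: [0.2, -0.0, -0.4]
width: 0.0
finger_force: 0.0
```

Run:
```python
from h import *
s=bot.get_state();print(s["t"],s["eef_pos"],s["wrist_force"])
c=bot.get_calibration("side");im=bot.get_image("wrist");im2=bot.get_image("scene");im3=bot.get_image("side");print(proj(c,s["eef_pos"]))
cv2.imwrite("pics/w5.png",np.hstack([cv2.resize(im3[150:210,295:355],(400,400),interpolation=2),cv2.resize(im2[190:270,295:375],(400,400),interpolation=2)])[:,:,::-1])
```

```text
3.9167 [0.53276135 0.08084007 0.04621543] [ 0.19798183 -0.01075607 -0.42972286]
[323.96169077 186.02879727]
```

View pics/w5.png

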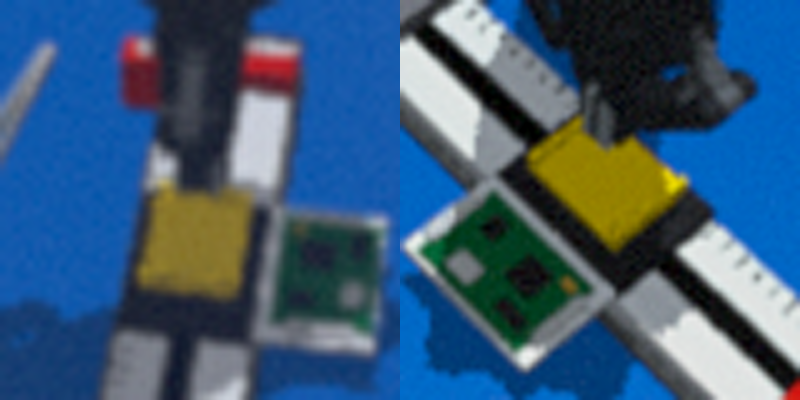

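Both panels show the tips still roughly 25 mm above the pad and centred on it (side (195,188), scene (605,145)). I go down 10 mm more, then feel for contact.

Call:
send_rows --rows '[{"claw":0,"tx":0,"ty":0,"tz":-3,"wx":0,"wy":0,"wz":0},{"claw":0,"tx":0,"ty":0,"tz":-3,"wx":0,"wy":0,"wz":0},{"claw":0,"tx":0,"ty":0,"tz":-2,"wx":0,"wy":0,"wz":0},{"claw":0,"tx":0,"ty":0,"tz":0,"wx":0,"wy":0,"wz":0}]'

```text
t: 4.4
eef_pos: [0.5325, 0.0808, 0.0379]
tcp_rot: [-0.0, 0.241, 0.971, -0.0]
wrist_force: [-0.1, -0.4, -0.3]
width: -0.0005
finger_force: 0.0
```

Call:
send_rows --rows '[{"claw":0,"tx":0,"ty":0,"tz":-2,"wx":0,"wy":0,"wz":0},{"claw":0,"tx":0,"ty":0,"tz":-2,"wx":0,"wy":0,"wz":0},{"claw":0,"tx":0,"ty":0,"tz":0,"wx":0,"wy":0,"wz":0}]'

```text
t: 4.65
eef_pos: [0.5327, 0.0808, 0.0341]
tcp_rot: [-0.0, 0.241, 0.971, -0.0]
wrist_force: [-0.2, -0.7, -0.2]
width: 0.0002
finger_force: 0.0
```

Call:
send_rows --rows '[{"claw":0,"tx":0,"ty":0,"tz":-2,"wx":0,"wy":0,"wz":0},{"claw":0,"tx":0,"ty":0,"tz":0,"wx":0,"wy":0,"wz":0}]'

```text
t: 4.82
eef_pos: [0.5328, 0.0809, 0.0323]
tcp_rot: [-0.0, 0.241, 0.971, -0.0]
wrist_force: [-0.7, 0.1, -0.9]
width: 0.0002
finger_force: 0.0
```

Call:
send_rows --rows '[{"claw":0,"tx":0,"ty":0,"tz":-2,"wx":0,"wy":0,"wz":0},{"claw":0,"tx":0,"ty":0,"tz":0,"wx":0,"wy":0,"wz":0}]'

```text
t: 4.98
eef_pos: [0.5328, 0.0808, 0.0303]
tcp_rot: [-0.0, 0.241, 0.971, -0.0]
wrist_force: [0.9, -0.2, 0.3]
width: 0.0004
finger_force: 0.0
```

Call:
send_rows --rows '[{"claw":0,"tx":0,"ty":0,"tz":-2,"wx":0,"wy":0,"wz":0},{"claw":0,"tx":0,"ty":0,"tz":0,"wx":0,"wy":0,"wz":0}]'

```text
t: 5.15
eef_pos: [0.5328, 0.0808, 0.0282]
tcp_rot: [-0.0, 0.241, 0.971, -0.0]
wrist_force: [-0.3, -0.5, -0.3]
width: 0.0001
finger_force: 0.0
```

Call:
send_rows --rows '[{"claw":0,"tx":0,"ty":0,"tz":-2,"wx":0,"wy":0,"wz":0},{"claw":0,"tx":0,"ty":0,"tz":0,"wx":0,"wy":0,"wz":0}]'

```text
t: 5.32
eef_pos: [0.5328, 0.0808, 0.0262]
tcp_rot: [-0.0, 0.241, 0.971, -0.0]
wrist_force: [0.6, -0.1, 0.5]
width: 0.0003
finger_force: 0.0
```

Run:
```python
from h import *
s=bot.get_state();print(s["t"],s["eef_pos"],s["wrist_force"])
im=bot.get_image("wrist");im2=bot.get_image("scene");im3=bot.get_image("side")
cv2.imwrite("pics/w6.png",np.hstack([cv2.resize(i,(266,266),interpolation=2) for i in(im3[150:210,295:355],im2[190:270,295:375],im[170:370,220:420])])[:,:,::-1])
```

```text
5.3167 [0.53275751 0.08082521 0.02623563] [ 0.59647696 -0.06653471  0.49845151]
```

View pics/w6.png

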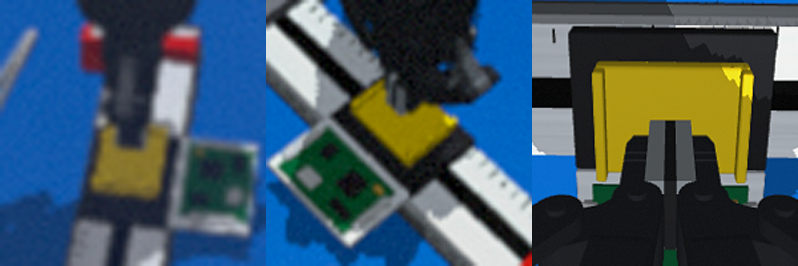

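The tips are now nearly on the pad's middle and still not touching (wrist panel (670,120)). I continue by feel.

Call:
send_rows --rows '[{"claw":0,"tx":0,"ty":0,"tz":-2,"wx":0,"wy":0,"wz":0},{"claw":0,"tx":0,"ty":0,"tz":0,"wx":0,"wy":0,"wz":0}]'

```text
t: 5.63
eef_pos: [0.5328, 0.0809, 0.0243]
tcp_rot: [-0.0, 0.241, 0.971, -0.0]
wrist_force: [0.2, -1.5, -0.4]
width: -0.0004
finger_force: 0.0
```

Call:
send_rows --rows '[{"claw":0,"tx":0,"ty":0,"tz":-2,"wx":0,"wy":0,"wz":0},{"claw":0,"tx":0,"ty":0,"tz":0,"wx":0,"wy":0,"wz":0}]'

```text
t: 5.8
eef_pos: [0.5327, 0.0809, 0.0222]
tcp_rot: [-0.0, 0.241, 0.971, -0.0]
wrist_force: [0.1, -0.5, -0.3]
width: -0.0
finger_force: 0.0
```

Call:
send_rows --rows '[{"claw":0,"tx":0,"ty":0,"tz":-2,"wx":0,"wy":0,"wz":0},{"claw":0,"tx":0,"ty":0,"tz":0,"wx":0,"wy":0,"wz":0}]'

```text
t: 5.97
eef_pos: [0.5328, 0.0809, 0.0202]
tcp_rot: [-0.0, 0.241, 0.971, -0.0]
wrist_force: [0.5, -0.2, -0.6]
width: 0.0001
finger_force: 0.0
```

Call:
send_rows --rows '[{"claw":0,"tx":0,"ty":0,"tz":-2,"wx":0,"wy":0,"wz":0},{"claw":0,"tx":0,"ty":0,"tz":0,"wx":0,"wy":0,"wz":0}]'

```text
t: 6.13
eef_pos: [0.5327, 0.0808, 0.0182]
tcp_rot: [-0.0, 0.241, 0.971, -0.0]
wrist_force: [0.1, 0.5, -0.4]
width: 0.0001
finger_force: 0.0
```

Call:
send_rows --rows '[{"claw":0,"tx":0,"ty":0,"tz":-2,"wx":0,"wy":0,"wz":0},{"claw":0,"tx":0,"ty":0,"tz":0,"wx":0,"wy":0,"wz":0}]'

```text
t: 6.3
eef_pos: [0.5328, 0.0808, 0.0162]
tcp_rot: [-0.0, 0.241, 0.971, -0.0]
wrist_force: [0.0, -0.1, -0.3]
width: 0.0
finger_force: 0.0
```

Run:
```python
from h import *
s=bot.get_state();print(s["t"],s["eef_pos"],s["wrist_force"],s["q"])
# yellow pixels visible per view + darkest-tip column profile in the scene
for n in("scene","side"):
    im=bot.get_image(n)
    for st,ce,rc in blobs(im,*Y,100):
        if 300<ce[0]<360 and 150<ce[1]<250: print(n,st,ce)
```

```text
6.3 [0.53276884 0.08084275 0.01621883] [ 0.01035616 -0.12592853 -0.33982391] [-0.24985294  0.73822975  0.07215209  1.96642013 -0.11395549  0.44116044
  0.99090016]
scene [321, 214, 31, 25, 321] [335.1152648 227.2741433]
side [316, 179, 16, 15, 154] [323.98701299 187.44155844]
```

Run:
```python
from h import *
tip={}
for n,(x0,x1,y0,y1) in(("scene",(318,356,205,245)),("side",(312,338,172,200))):
    a=cv2.imread(f"pics/{n}0.png")[:,:,::-1].copy();b=bot.get_image(n)
    my=cv2.inRange(cv2.cvtColor(a,cv2.COLOR_RGB2HSV),*Y)>0
    dk=my&(cv2.inRange(cv2.cvtColor(b,cv2.COLOR_RGB2HSV),*Y)==0)
    for r in range(y0,y1): 
        x=np.flatnonzero(dk[r,x0:x1])+x0
        if len(x): print(n,r,x.min(),x.max(),len(x))
c={n:bot.get_calibration(n) for n in("scene","side")}
for z in(.049,.055,.065,.075):print(z,[proj(c[n],np.array([.5335,.0808,z])).round(1).tolist() for n in c])
```

```text
scene 210 334 334 1
scene 211 332 335 4
scene 212 331 335 5
scene 213 330 336 7
scene 214 328 337 9
scene 215 327 339 11
scene 216 330 340 11
scene 217 324 341 13
scene 218 323 342 14
scene 219 321 343 14
scene 220 331 344 14
scene 221 320 345 16
scene 222 331 346 16
scene 223 332 347 16
scene 224 333 340 8
scene 225 334 339 6
scene 226 335 336 2
scene 230 349 349 1
scene 237 340 340 1
side 177 326 327 2
side 178 319 328 10
side 179 318 328 11
side 180 320 328 9
side 181 320 328 9
side 182 317 332 10
side 183 317 332 11
side 184 317 332 9
side 185 321 332 8
side 187 316 316 1
side 188 316 331 2
side 189 331 331 1
side 190 331 331 1
side 193 321 321 1
0.049 [[335.8, 224.2], [324.2, 185.4]]
0.055 [[335.9, 222.9], [324.3, 184.0]]
0.065 [[336.1, 220.5], [324.4, 181.7]]
0.075 [[336.3, 218.1], [324.5, 179.4]]
```

The tips are now within a few mm of the pad's face and centred on it. From here I use 1 mm steps.

Call:
send_rows --rows '[{"claw":0,"tx":0,"ty":0,"tz":-1,"wx":0,"wy":0,"wz":0},{"claw":0,"tx":0,"ty":0,"tz":-1,"wx":0,"wy":0,"wz":0},{"claw":0,"tx":0,"ty":0,"tz":0,"wx":0,"wy":0,"wz":0}]'

```text
t: 6.75
eef_pos: [0.5328, 0.0809, 0.0144]
tcp_rot: [-0.0, 0.241, 0.971, -0.0]
wrist_force: [0.8, 0.2, -0.1]
width: 0.0002
finger_force: 0.0
```

Call:
send_rows --rows '[{"claw":0,"tx":0,"ty":0,"tz":-1,"wx":0,"wy":0,"wz":0},{"claw":0,"tx":0,"ty":0,"tz":-1,"wx":0,"wy":0,"wz":0},{"claw":0,"tx":0,"ty":0,"tz":0,"wx":0,"wy":0,"wz":0}]'

```text
t: 7.0
eef_pos: [0.5328, 0.0808, 0.0123]
tcp_rot: [-0.0, 0.241, 0.971, -0.0]
wrist_force: [0.6, -1.0, 0.4]
width: 0.0004
finger_force: 0.0
```

Run:
```python
from h import *
s=bot.get_state();print(s["t"],s["tau"].round(2) if hasattr(s["tau"],"round") else s["tau"],s["torque"])
im=bot.get_image("wrist");im2=bot.get_image("scene");im3=bot.get_image("side")
cv2.imwrite("pics/w7.png",np.vstack([np.hstack([cv2.resize(im3[165:205,300:350],(400,320),interpolation=2),cv2.resize(im2[200:250,305:367],(400,320),interpolation=2)]),cv2.resize(im[180:320,120:520],(800,280))])[:,:,::-1])
```

```text
7.0 [ 1.000e-02 -5.221e+01  1.840e+00 -9.660e+00  0.000e+00 -3.000e-02
  0.000e+00] [ 0.00922569  0.03670983 -0.01615629]
```

View pics/w7.png

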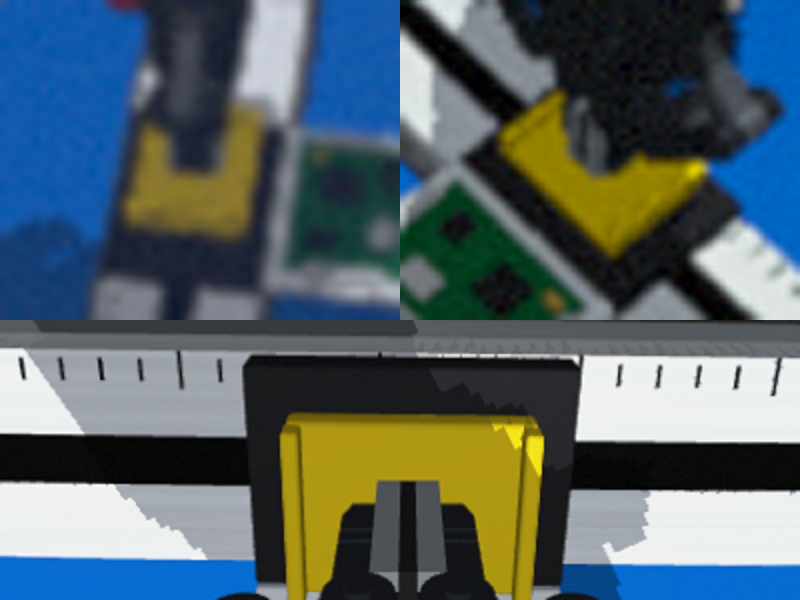

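The wrist panel shows the fingers at x 370–445, inside the trough at 300–525. The pad is still unpressed and the tips are just above its face. I keep going in 1 mm steps until force shows.

Call:
send_rows --rows '[{"claw":0,"tx":0,"ty":0,"tz":-1,"wx":0,"wy":0,"wz":0},{"claw":0,"tx":0,"ty":0,"tz":-1,"wx":0,"wy":0,"wz":0},{"claw":0,"tx":0,"ty":0,"tz":0,"wx":0,"wy":0,"wz":0}]'

```text
t: 7.4
eef_pos: [0.5329, 0.0808, 0.0104]
tcp_rot: [-0.0, 0.241, 0.971, -0.0]
wrist_force: [0.1, -0.1, 0.3]
width: -0.0002
finger_force: 0.0
```

Call:
send_rows --rows '[{"claw":0,"tx":0,"ty":0,"tz":-1,"wx":0,"wy":0,"wz":0},{"claw":0,"tx":0,"ty":0,"tz":0,"wx":0,"wy":0,"wz":0}]'

```text
t: 7.57
eef_pos: [0.533, 0.0809, 0.01]
tcp_rot: [0.0, 0.241, 0.971, 0.0]
wrist_force: [-1.2, -0.9, 7.4]
width: -0.0
finger_force: 3.8
```

Call:
send_rows --rows '[{"claw":0,"tx":0,"ty":0,"tz":-1,"wx":0,"wy":0,"wz":0},{"claw":0,"tx":0,"ty":0,"tz":0,"wx":0,"wy":0,"wz":0}]'

```text
t: 7.73
eef_pos: [0.533, 0.0809, 0.0091]
tcp_rot: [0.0, 0.241, 0.971, 0.0]
wrist_force: [-1.9, -0.5, 7.8]
width: 0.0001
finger_force: 4.0
```

Contact came at TCP z ≈ 0.010. I press about 3 mm further, to mid-travel.

Call:
send_rows --rows '[{"claw":0,"tx":0,"ty":0,"tz":-1,"wx":0,"wy":0,"wz":0},{"claw":0,"tx":0,"ty":0,"tz":-1,"wx":0,"wy":0,"wz":0},{"claw":0,"tx":0,"ty":0,"tz":-1,"wx":0,"wy":0,"wz":0},{"claw":0,"tx":0,"ty":0,"tz":0,"wx":0,"wy":0,"wz":0}]'

```text
t: 8.07
eef_pos: [0.533, 0.0809, 0.0063]
tcp_rot: [0.0, 0.241, 0.971, 0.0]
wrist_force: [-1.7, -0.9, 9.2]
width: -0.0
finger_force: 4.7
```

The brake is freed: about 3.6 mm down at 9 N. Now I push along the rail toward the red stop.

Call:
send_rows --rows '[{"claw":0,"tx":0.9,"ty":1.8,"tz":0,"wx":0,"wy":0,"wz":0},{"claw":0,"tx":0.9,"ty":1.8,"tz":0,"wx":0,"wy":0,"wz":0},{"claw":0,"tx":1.4,"ty":2.6,"tz":0,"wx":0,"wy":0,"wz":0},{"claw":0,"tx":1.4,"ty":2.6,"tz":0,"wx":0,"wy":0,"wz":0}]'

```text
t: 8.4
eef_pos: [0.5377, 0.0895, 0.0065]
tcp_rot: [0.0, 0.241, 0.971, 0.0]
wrist_force: [-1.9, 0.0, 9.7]
width: -0.0003
finger_force: 4.7
```

Run:
```python
from h import *
s=bot.get_state();print(s["t"],s["eef_pos"],s["wrist_force"])
# carriage board (green) centroid before/after
for n in("scene","side"):
    c=bot.get_calibration(n)
    for im in(cv2.imread(f"pics/{n}0.png")[:,:,::-1].copy(),bot.get_image(n)):
        for st,ce,rc in blobs(im,(60,80,30),(90,255,200),60):
            P=plane(c,ce,.039)
            if .5<P[0]<.72 and 0<P[1]<.2: print(n,st[4],P.round(4))
```

```text
8.4 [0.53771064 0.08952932 0.00646322] [-1.86111126  0.0405329   9.65330529]
scene 404 [0.5883 0.0527 0.039 ]
scene 402 [0.5932 0.0611 0.039 ]
side 142 [0.5844 0.0484 0.039 ]
side 107 [0.5891 0.0575 0.039 ]
```

The carriage follows, 9.7 mm so far.

Call:
send_rows --rows '[{"claw":0,"tx":1.9,"ty":3.5,"tz":0,"wx":0,"wy":0,"wz":0},{"claw":0,"tx":1.9,"ty":3.5,"tz":0,"wx":0,"wy":0,"wz":0},{"claw":0,"tx":1.9,"ty":3.5,"tz":0,"wx":0,"wy":0,"wz":0},{"claw":0,"tx":1.9,"ty":3.5,"tz":0,"wx":0,"wy":0,"wz":0},{"claw":0,"tx":1.9,"ty":3.5,"tz":0,"wx":0,"wy":0,"wz":0}]'

```text
t: 8.92
eef_pos: [0.5474, 0.1072, 0.0065]
tcp_rot: [0.0, 0.241, 0.971, 0.0]
wrist_force: [-1.7, -0.7, 9.6]
width: -0.0001
finger_force: 4.7
```

Call:
send_rows --rows '[{"claw":0,"tx":1.9,"ty":3.5,"tz":0,"wx":0,"wy":0,"wz":0},{"claw":0,"tx":1.9,"ty":3.5,"tz":0,"wx":0,"wy":0,"wz":0},{"claw":0,"tx":1.9,"ty":3.5,"tz":0,"wx":0,"wy":0,"wz":0},{"claw":0,"tx":1.9,"ty":3.5,"tz":0,"wx":0,"wy":0,"wz":0},{"claw":0,"tx":1.9,"ty":3.5,"tz":0,"wx":0,"wy":0,"wz":0}]'

```text
t: 9.33
eef_pos: [0.557, 0.1247, 0.0066]
tcp_rot: [0.0, 0.241, 0.971, 0.0]
wrist_force: [-1.4, -1.5, 9.6]
width: 0.0004
finger_force: 4.7
```

```bash
cat > chk.py <<'E'
from h import *
s=bot.get_state();print(s["t"],s["eef_pos"],s["wrist_force"])
c=bot.get_calibration("scene");im=bot.get_image("scene")
for st,ce,rc in blobs(im,(60,80,30),(90,255,200),60):
    P=plane(c,ce,.039)
    if .5<P[0]<.72 and 0<P[1]<.2: print(st[4],P.round(4),"travel mm",((P-[.5883,.0527,.039])@[.466,.885,0]*1000).round(1),"lat",((P-[.5883,.0527,.039])@[.885,-.466,0]*1000).round(1))
E
python3 chk.py
```

```text
9.3333 [0.55695568 0.12473348 0.00658141] [-1.37066422 -1.50645355  9.64107447]
437 [0.6122 0.0962 0.039 ] travel mm 49.6 lat 0.9
```

Call:
send_rows --rows '[{"claw":0,"tx":1.4,"ty":2.6,"tz":0,"wx":0,"wy":0,"wz":0},{"claw":0,"tx":1.4,"ty":2.6,"tz":0,"wx":0,"wy":0,"wz":0},{"claw":0,"tx":1.4,"ty":2.6,"tz":0,"wx":0,"wy":0,"wz":0},{"claw":0,"tx":1.4,"ty":2.6,"tz":0,"wx":0,"wy":0,"wz":0},{"claw":0,"tx":1.4,"ty":2.6,"tz":0,"wx":0,"wy":0,"wz":0}]'

```text
t: 9.8
eef_pos: [0.564, 0.1377, 0.0066]
tcp_rot: [0.0, 0.241, 0.971, 0.0]
wrist_force: [-1.4, 0.3, 8.6]
width: 0.0004
finger_force: 4.7
```

Call:
send_rows --rows '[{"claw":0,"tx":0.9,"ty":1.8,"tz":0,"wx":0,"wy":0,"wz":0},{"claw":0,"tx":0.9,"ty":1.8,"tz":0,"wx":0,"wy":0,"wz":0},{"claw":0,"tx":0.9,"ty":1.8,"tz":0,"wx":0,"wy":0,"wz":0}]'

```text
t: 10.05
eef_pos: [0.5669, 0.1431, 0.0067]
tcp_rot: [0.001, 0.241, 0.971, 0.0]
wrist_force: [-1.4, -0.6, 9.6]
width: -0.0001
finger_force: 4.6
```

Call:
send_rows --rows '[{"claw":0,"tx":0.9,"ty":1.8,"tz":0,"wx":0,"wy":0,"wz":0},{"claw":0,"tx":0.9,"ty":1.8,"tz":0,"wx":0,"wy":0,"wz":0}]'

```text
t: 10.22
eef_pos: [0.5689, 0.1466, 0.0067]
tcp_rot: [0.001, 0.241, 0.971, 0.0]
wrist_force: [-0.2, -0.5, 9.2]
width: -0.0001
finger_force: 4.6
```

```bash
python3 chk.py
```

```text
10.2167 [0.56888191 0.14657035 0.00672595] [-0.19030809 -0.54577291  9.21949636]
455 [0.6238 0.1179 0.039 ] travel mm 74.3 lat 1.0
```

Call:
send_rows --rows '[{"claw":0,"tx":0.9,"ty":1.8,"tz":0,"wx":0,"wy":0,"wz":0},{"claw":0,"tx":0.9,"ty":1.8,"tz":0,"wx":0,"wy":0,"wz":0}]'

```text
t: 10.43
eef_pos: [0.5708, 0.1501, 0.0068]
tcp_rot: [0.001, 0.241, 0.971, 0.0]
wrist_force: [-0.3, -0.9, 8.8]
width: -0.0001
finger_force: 4.6
```

Call:
send_rows --rows '[{"claw":0,"tx":0.9,"ty":1.8,"tz":0,"wx":0,"wy":0,"wz":0},{"claw":0,"tx":0,"ty":0,"tz":0,"wx":0,"wy":0,"wz":0}]'

```text
t: 10.6
eef_pos: [0.5721, 0.1525, 0.0068]
tcp_rot: [0.001, 0.241, 0.971, 0.001]
wrist_force: [-1.1, 0.6, 8.6]
width: -0.0002
finger_force: 4.6
```

```bash
python3 chk.py
```

```text
10.6 [0.57213885 0.15245991 0.00684213] [-1.09988739  0.59735908  8.61045554]
458 [0.627  0.1238 0.039 ] travel mm 81.0 lat 1.1
```

Call:
send_rows --rows '[{"claw":0,"tx":0.9,"ty":1.8,"tz":0,"wx":0,"wy":0,"wz":0},{"claw":0,"tx":0,"ty":0,"tz":0,"wx":0,"wy":0,"wz":0}]'

```text
t: 10.82
eef_pos: [0.5726, 0.1534, 0.0067]
tcp_rot: [0.001, 0.241, 0.971, 0.0]
wrist_force: [-0.9, -2.1, 10.4]
width: 0.0002
finger_force: 4.6
```

Call:
send_rows --rows '[{"claw":0,"tx":0.9,"ty":1.8,"tz":0,"wx":0,"wy":0,"wz":0},{"claw":0,"tx":0,"ty":0,"tz":0,"wx":0,"wy":0,"wz":0}]'

```text
t: 10.98
eef_pos: [0.5726, 0.1534, 0.0065]
tcp_rot: [0.0, 0.242, 0.97, -0.001]
wrist_force: [-2.5, -4.3, 8.9]
width: 0.0001
finger_force: 4.7
```

Call:
send_rows --rows '[{"claw":0,"tx":0.9,"ty":1.8,"tz":0,"wx":0,"wy":0,"wz":0},{"claw":0,"tx":0,"ty":0,"tz":0,"wx":0,"wy":0,"wz":0}]'

```text
t: 11.15
eef_pos: [0.5728, 0.1542, 0.0062]
tcp_rot: [-0.0, 0.242, 0.97, -0.002]
wrist_force: [-2.5, -5.6, 10.1]
width: -0.0006
finger_force: 4.8
```

```bash
python3 chk.py
```

```text
11.15 [0.57282952 0.15415976 0.00623296] [-2.47991828 -5.64398767 10.13110621]
463 [0.6277 0.1252 0.039 ] travel mm 82.5 lat 1.0
```

It stopped at 82.5 mm with about 6 N of push, so it is against the stop. I'll ease the push slightly and lift straight up.

Call:
send_rows --rows '[{"claw":0,"tx":-0.7,"ty":-1.3,"tz":0,"wx":0,"wy":0,"wz":0},{"claw":0,"tx":0,"ty":0,"tz":0,"wx":0,"wy":0,"wz":0}]'

```text
t: 11.37
eef_pos: [0.5729, 0.1541, 0.0065]
tcp_rot: [0.0, 0.242, 0.97, -0.001]
wrist_force: [-1.6, -4.1, 9.3]
width: -0.0001
finger_force: 4.7
```

Call:
send_rows --rows '[{"claw":0,"tx":0,"ty":0,"tz":0,"wx":0,"wy":0,"wz":0},{"claw":0,"tx":0,"ty":0,"tz":2,"wx":0,"wy":0,"wz":0},{"claw":0,"tx":0,"ty":0,"tz":2,"wx":0,"wy":0,"wz":0},{"claw":0,"tx":0,"ty":0,"tz":2,"wx":0,"wy":0,"wz":0},{"claw":0,"tx":0,"ty":0,"tz":3,"wx":0,"wy":0,"wz":0}]'

```text
t: 11.78
eef_pos: [0.5725, 0.1562, 0.0145]
tcp_rot: [-0.0, 0.241, 0.971, -0.0]
wrist_force: [-0.3, -0.0, 0.1]
width: -0.0002
finger_force: 0.0
```

Call:
send_rows --rows '[{"claw":0,"tx":0,"ty":0,"tz":10,"wx":0,"wy":0,"wz":0},{"claw":0,"tx":0,"ty":0,"tz":20,"wx":0,"wy":0,"wz":0},{"claw":0,"tx":0,"ty":0,"tz":30,"wx":0,"wy":0,"wz":0},{"claw":0,"tx":0,"ty":0,"tz":30,"wx":0,"wy":0,"wz":0},{"claw":0,"tx":0,"ty":0,"tz":30,"wx":0,"wy":0,"wz":0}]'

```text
t: 12.2
eef_pos: [0.5723, 0.1564, 0.1361]
tcp_rot: [-0.0, 0.241, 0.971, -0.0]
wrist_force: [0.1, -0.0, -1.4]
width: 0.0
finger_force: 0.0
```

Call:
send_rows --rows '[{"claw":0,"tx":-25,"ty":0,"tz":10,"wx":0,"wy":0,"wz":0},{"claw":0,"tx":-25,"ty":0,"tz":10,"wx":0,"wy":0,"wz":0},{"claw":0,"tx":-25,"ty":0,"tz":10,"wx":0,"wy":0,"wz":0},{"claw":0,"tx":-15,"ty":0,"tz":0,"wx":0,"wy":0,"wz":0},{"claw":0,"tx":0,"ty":0,"tz":0,"wx":0,"wy":0,"wz":0}]'

```text
t: 12.62
eef_pos: [0.4792, 0.1567, 0.1656]
tcp_rot: [-0.001, 0.24, 0.971, 0.0]
wrist_force: [-0.4, -0.4, 0.2]
width: 0.0001
finger_force: 0.0
```

```bash
python3 chk.py
python3 - <<'E'
from h import *
# pad height from two views, gap carriage-stop along the rail in the wrist view
r=[]
for n in("scene","side"):
    im=bot.get_image(n);c=bot.get_calibration(n)
    for nm,k in(("Y",Y),("R",RED)):
        for st,ce,rc in blobs(im,*k,60):
            P=plane(c,ce,.049 if nm=="Y" else .039)
            if .45<P[0]<.68 and .0<P[1]<.28: print(n,nm,st[4],ce.round(1),P.round(4))
# moved pixels away from rail: compare loose items to start
a=cv2.imread("pics/scene0.png")[:,:,::-1];b=bot.get_image("scene")
for nm,(x0,x1,y0,y1) in dict(jar=(303,327,268,296),reel=(320,345,302,328),driver=(236,283,208,268),brush=(320,360,164,204),tweez=(379,417,208,256)).items():
    print(nm,np.abs(a[y0:y1,x0:x1].astype(int)-b[y0:y1,x0:x1]).mean().round(1))
E
```

```text
12.6167 [0.47922962 0.15667737 0.16557394] [-0.3968557  -0.41459289  0.20107238]
461 [0.628  0.1248 0.039 ] travel mm 82.3 lat 1.5
scene Y 538 [362.4 249.9] [0.5741 0.1535 0.049 ]
scene R 262 [379.2 267.1] [0.5958 0.1972 0.039 ]
side Y 196 [327.8 166.6] [0.5727 0.1521 0.049 ]
jar 10.9
reel 7.5
driver 6.3
brush 20.9
tweez 8.7
```

The carriage stayed at the stop after release. I'll check quickly that the jar and brush didn't move, and that the carriage meets the stop.

Run:
```python
from h import *
c=bot.get_calibration("scene")
for im in(cv2.imread("pics/scene0.png")[:,:,::-1].copy(),bot.get_image("scene")):
    for nm,r,(x0,x1,y0,y1) in(("cap",((0,0,110),(180,60,255)),(300,330,265,300)),("brush",((0,0,90),(180,70,255)),(318,362,162,206)),("orange",((6,150,80),(18,255,255)),(230,290,205,270)),("tweez",((0,0,60),(180,110,255)),(378,420,208,256)),("amber",((6,120,60),(22,255,255)),(300,330,265,300)),("reel",((112,120,60),(125,255,255)),(318,346,300,330))):
        for st,ce,_ in blobs(im[y0:y1,x0:x1],*r,25): print(nm,st[4],(ce+[x0,y0]).round(1),end="; ")
    print()
im=bot.get_image("wrist");c=bot.get_calibration("wrist");u=np.array([.466,.885,0])
for nm,k,z in(("Y",Y,.049),("R",RED,.039)):
    for st,ce,rc in blobs(im,*k,150):
        e=sorted(float(plane(c,p,z)@u) for p in cv2.boxPoints(rc));print(nm,st,np.round(e,4))
```

```text
cap 294 [314.8 280. ]; brush 231 [343.3 187.7]; brush 36 [320.3 202.7]; orange 314 [249.5 225.5]; tweez 259 [396.8 231.3]; amber 42 [314.4 290.9]; 
cap 25 [325.4 269.1]; cap 304 [314.9 280.3]; brush 233 [343.3 187.6]; brush 36 [320.3 202.7]; orange 316 [249.4 225.5]; tweez 262 [396.9 231.3]; amber 42 [314.4 290.9]; 
Y [337, 245, 63, 48, 2341] [0.3742 0.3754 0.4317 0.4332]
R [403, 201, 26, 92, 1560] [0.4345 0.4409 0.4569 0.4655]
```

```bash
python3 -c "
from plant import bot
print(bot.sign_off())"
```

```text
the job is handed in; nothing more can be done
None
```

The carriage rests against the red stop with the pad let up and the hand clear. It travelled about 82 mm under about 10 N of pad pressure, the neighbouring items did not move by the camera check (the reel only by a coarser image comparison), and the job was handed in at about 13 s.

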